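Lever open the red battery cover

ROBOT

A 7-joint arm with a two-finger parallel gripper is mounted at the origin on the work surface. World frame = base frame: x ahead of the robot, y to its left, z up, the work surface at z = 0. Lengths are in mm, angles in rad, forces in N, time in s.
With the tool pointing down it reaches from about 400 to 875 mm from the base axis. Payload 6.5 kg.
Tool frame: the origin (TCP) lies on the centre line of the jaws, within the pads' length; the fingertips stand 11 mm ahead of it and the grasp point (between the pads) lies 8 mm behind it; z points along the fingers, y is the direction in which the jaws open and shut (so a half turn about z gives the same grasp; the last joint's range is limited). The gripper opens to 88 mm and grips with 3 to 60 N. Pads are 18 mm wide; open, the fingers measure 123 mm over their backs; the gripper's body (75 mm by 187 mm) begins 45 mm behind the grasp point.
Start: joints at [1.091, 0.536, -0.004, 1.538, 0.003, 1.067, -0.071], TCP at [261.355, -595.133, 249.716] pointing down, gripper open.
Joint ranges: [-2.7, 2.7], [-0.37, 2.16], [-1.27, 1.26], [0.24, 2.4], [-1.31, 4.45], [0.19, 1.91], [-2.76, 2.76]. Speed limits (rad/s): [2.39, 2.39, 3.14, 3.14, 3.14, 3.14, 3.14].

INTERFACE

Orientations are given as a unit quaternion [w, x, y, z].
In Python, from workcell import manip gives the robot as it stands.
- The arm moves only by the tool servo_tool, never from a script. Its argument "rows" is a list of rows, each a list of 2 entries, a list of its own where there are three numbers: the shift along the tool's x, y, z in mm, then the turn about the tool's z in degrees. A call has 1 to 5 rows; each row shifts and turns the commanded pose from where the row before left it, along the tool's axes as they then stand; what a row does not reach is not made up. A row lasts 1/12 s, in which the tool goes at most 41.7 mm and 7.16 degrees, less where a joint would pass 70% of its speed; a pose out of reach is approached as far as the arm can. A call is refused whole if a number of a shift passes 41.7 or a number of a turn 7.16, either way. A call with a gripper value outside its range is refused whole. "hand" is the closure in counts, from 0 (fully open) to 255 (shut), set as the call begins (left out, the last holds). The fingers move at their own pace and stop on an object; "squeeze" is the grip in N (left out, the last holds). Time passes only in rows, so rows that do not move let the fingers close. It gives the time, the measured TCP pose, the force and the opening at its end, in the units of the state.
- manip.sense(): the state, without advancing time (a new reading comes with each control period).
- manip.snapshot(name): name is "side" or "top" or "wrist"; returns (picture, depth): 420x560x3 uint8, red, green, blue; 420x560 float32, mm along the optical axis (not along the pixel's ray), 0 where there is no reading.
- manip.calibration(name): a dict with "mtx" (3x3 intrinsics, pixels), "rvec" (rotation vector, rad) and "tvec" (3), from world to camera coordinates, as OpenCV has them; the wrist camera has in their place "T_tool_cam" (4x4, takes a point from camera to tool coordinates, whose origin is the TCP and whose axes are the flange's). Camera axes: x right, y down, z forward; pixel columns grow to the right and rows downward; lengths in mm; the calibration is good to about 2 mm. A picture is of the moment at which its call begins: read the wrist's pose just before it. calibration takes no time and is no camera call.
- manip.job_done(): hands the job in, once; it reports no verdict.
The state is a dict: "time_s": time; "joints": joint angles; "joint_velocities": joint speeds; "joint_efforts": joint torques, N m; "ee_pos": TCP position; "tcp_rot": TCP orientation; "force": force on the tool from outside, world axes, zero at the start; "moment": the same for the moment, N m; "width": finger opening in mm.
Only numpy, scipy, OpenCV 4.12 (cv2) and the standard library are available. Lean on these libraries where they do the work, as an engineer would, in place of code of your own. Each camera call takes 0.05 s, during which the arm holds its last target. There are 200 camera calls.

TASK

Pick up the yellow-handled pry tool, put its blade into the slot under the lip of the red cover and lever the red cover up until it stands at least halfway to upright, touching the boxes with the tool only and not with the gripper. Then lay the tool gently back down on the desk, clear of the boxes. Leave the grey cover shut and the clay cup where it is.

Things in the scene. Friction and masses are not known exactly. Their poses are not given: they have to be found in the camera images.
- pry_tool: Pry tool lying on the desk, 170 mm long, about 60 g. Yellow handle 16 mm wide, 16 mm tall, from x = -80 to +20 mm; then a straight level steel blade, 18 mm wide, 2.5 mm thick, its tip at x = +90 mm, its mid-thickness 8 mm above the underside. Origin on the underside, below the balance point, a good place to grip (30 N or more). x points to the tip, z up.
- red_box: White box with the red hinged cover, fixed to the desk: 100 mm deep (x), 110 wide (y). Origin: centre of its underside. Its front (own -x) faces roughly towards the robot. Front wall (outer face x = -50 mm, 5 thick) 32 mm high, other walls 46: under the shut cover this leaves a slot 14 mm high, 100 wide, the space behind it empty down to 24 mm above the desk (cells lie below).
- red_cover (a joint): Opening of the flat red cover in rad: 0 shut (underside 46 mm above the desk), 1.8 fully open; starts at 0 to 0.06. Cover 112 long, 110 wide, 4 mm thick, hinged along the box's rear top edge (box x = +50, z = 46 mm, axis along y); its front lip overhangs to box x = -62 mm. Stiff hinge: stays where left; 1 to 1.5 N up at the lip moves it.
- grey_box: The bystander: an identical white box, with a grey cover, on the other side; same size and frame as the red one's.
- grey_cover (a joint): Opening angle of the grey cover in rad; shut at 0, to be left so.
- clay_cup: Loose terracotta cup, 80 mm tall, 70 mm across the rim, standing upright on the desk between the two boxes, towards their rear, to be left alone. Origin at the centre of its underside.
Things that resemble listed ones, but are neither listed nor needed, are in the scene too. Several things look just like the pry_tool: the one meant starts farthest to the robot's left. Leave any turquoise look-alike of the red_box alone.

How it is judged (in metres and radians):
On the way:
1. the red cover is being raised with the tool (opened by more than 0.3 rad while the tool touches it) (value of joint red_cover above 0.3 rad and contact force between pry_tool and red_box above 0.2 N), for 0.1 s.
At the end, for the whole second after the job is handed in: The red cover stands open by at least 0.75 rad (43 degrees), the grey cover is shut (under 0.15 rad), and the tool lies still on the desk (origin under 20 mm high), touching neither box (value of joint red_cover above 0.75 rad and value of joint grey_cover below 0.15 rad and height (world z) of pry_tool below 0.02 m and linear speed of pry_tool below 0.03 m/s and contact force between pry_tool and red_box below 0.1 N and contact force between pry_tool and grey_box below 0.1 N).
It fails at once if the gripper or arm presses on a box or its cover (over 1 N) (contact force between any of the fingers, the arm and red_box above 1 N or contact force between any of the fingers, the arm and grey_box above 1 N).
It fails at once if the grey cover is opened (over 0.15 rad) (value of joint grey_cover above 0.15 rad).
It fails at once if the clay cup is moved by more than 30 mm (distance of clay_cup from where it was at the start of the episode above 0.03 m).
It fails at once if the tool is dropped (faster than 0.8 m/s out of the fingers, a fall of over 30 mm) (linear speed of pry_tool above 0.8 m/s and contact force between the fingers and pry_tool below 0.1 N).
It also fails if it takes over 48 s, if anything falls off the work surface, if the arm or the gripper's body presses on something with over 40 N, if the wrist force passes 120 N, or if a joint passes its speed limit or range.

## Working session

There is one attempt and no reset: what is moved stays moved. The work goes in short steps, Python scripts to look and compute and a tool call to move; the robot and the scene stay as the last step left them, time stands still between calls to the robot, and variables do not carry over. Pictures are saved under pics/ and viewed, about 8 in all and at most 12, crops included, and the job is handed in when it is done.

Besides the shell and the picture viewer there is one more tool, called after "Emit:" in YAML: its name, and indented under it one key for each argument. servo_tool: Moves the arm, as the interface text tells. Its arguments: {"type":"object","properties":{"rows":{"type":"array","items":{"type":"array"}},"hand":{"type":"number"},"squeeze":{"type":"number"}},"required":["rows"]}

```bash
mkdir -p pics; cat > h.py <<'E'
import numpy as np, cv2
from workcell import manip
def snap(n,name):
    s=manip.sense(); p,d=manip.snapshot(n); np.savez('pics/'+name+'.npz',p=p,d=d,ee=s['ee_pos'],q=s['tcp_rot'])
    cv2.imwrite('pics/'+name+'.png',p[:,:,::-1]); return p,d,s
def world(n,name,uv):
    z=np.load('pics/'+name+'.npz'); c=manip.calibration(n); K=np.array(c['mtx']); out=[]
    for u,v in uv:
        d=np.median(z['d'][v-1:v+2,u-1:u+2]); pc=d*np.linalg.inv(K)@[u,v,1]
        if n=='wrist':
            w,x,y,q=z['q']; from scipy.spatial.transform import Rotation as R
            T=np.array(c['T_tool_cam']); pw=R.from_quat([x,y,q,w]).apply(T[:3,:3]@pc+T[:3,3])+z['ee']
        else:
            Rm=cv2.Rodrigues(np.array(c['rvec'],float))[0]; pw=Rm.T@(pc-np.array(c['tvec']).ravel())
        out.append(pw)
    return np.array(out).round(1)
E
python3 - <<'E'
from h import *
s=manip.sense(); print(s)
snap('top','t0'); snap('side','s0')
a=cv2.imread('pics/t0.png'); b=cv2.imread('pics/s0.png')
E
```

```text
{'time_s': 0.0, 'joints': array([ 1.09077954,  0.53716371, -0.00443891,  1.53884343,  0.00262009,
        1.06728862, -0.07117858]), 'joint_velocities': array([ 1.51211025e-03, -7.73484395e-04,  1.95837021e-03, -7.83328761e-04,
        7.52795664e-04,  9.98084977e-06, -9.24031578e-04]), 'joint_efforts': array([ 4.03182285e-04, -5.70990944e+01,  9.90737714e-01, -2.51611698e+01,
       -5.62946883e-02,  1.79003051e-02,  1.43145676e-04]), 'ee_pos': array([ 261.11713514, -594.61103802,  248.85222891]), 'tcp_rot': array([-8.13120728e-04,  9.78659757e-01,  2.05485670e-01, -2.43297726e-04]), 'force': array([ 0.0342508 , -0.74015563, -0.07434135]), 'moment': array([ 0.07420206, -0.02542191, -0.00346746]), 'width': 88.16804688323901}
```

View pics/t0.png

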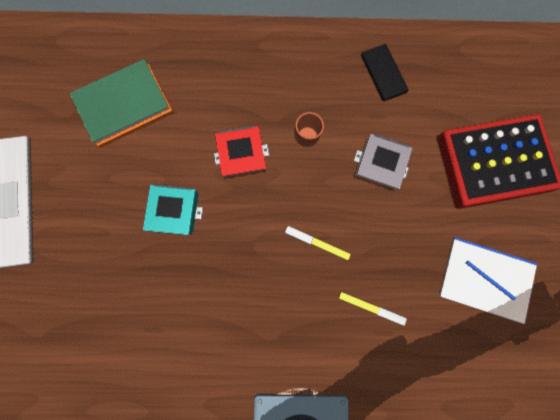

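View pics/s0.png

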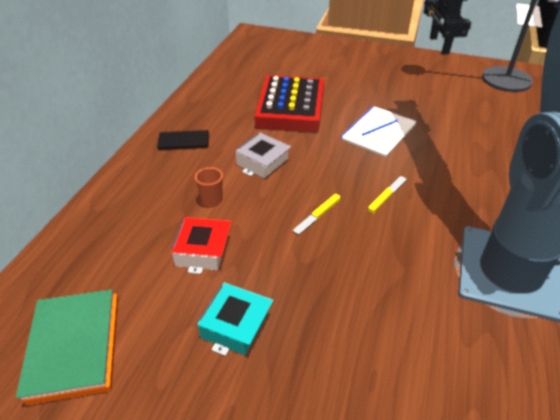

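Top view: there are two candidate tools, one at px (318,243) with its blade to the upper left and one at (373,308) with its blade to the right. In the top view left is the robot's left (+y), so the one at (318,243) should be the one meant. Red box is at (241,151), turquoise at (170,210), grey at (385,162) and the cup at (309,126). I'll confirm with a crop and the positions.

```bash
python3 - <<'E'
from h import *
a=cv2.imread('pics/t0.png')[105:340,195:425]; cv2.imwrite('pics/c0.png',cv2.resize(a,None,fx=2.5,fy=2.5,interpolation=cv2.INTER_CUBIC))
print('tools',world('top','t0',[(288,231),(312,241),(348,257),(342,296),(378,312),(404,321)]).tolist())
print('red',world('top','t0',[(219,134),(261,131),(264,170),(223,173),(241,151)]).tolist())
print('grey',world('top','t0',[(385,162)]).tolist(),'cup',world('top','t0',[(309,128)]).tolist())
# red mask, oriented rect
z=np.load('pics/t0.npz'); p=z['p'].astype(int); m=(p[...,0]>180)&(p[...,1]<60)&(p[...,2]<60); m[:, 420:]=0
v,u=np.nonzero(m); r=cv2.minAreaRect(np.c_[u,v].astype(np.float32)); print(r)
m=(p[...,0]>180)&(p[...,1]>180)&(p[...,2]<90); m[:200]=0;m[290:]=0;m[:,:280]=0;m[:,360:]=0
v,u=np.nonzero(m); print('handle',cv2.minAreaRect(np.c_[u,v].astype(np.float32)))
c=manip.calibration('wrist');print(c)
E
```

```text
tools [[495.3, 34.2, 8.8], [470.6, -25.4, 14.3], [432.4, -114.2, 14.3], [338.4, -97.8, 16.2], [301.6, -185.6, 9.3], [281.3, -247.7, 9.9]]
red [[731.5, 210.7, 50.8], [761.1, 108.2, 0.2], [654.9, 98.0, -0.9], [630.8, 196.6, 50.7], [688.0, 154.3, 51.0]]
grey [[665.9, -203.6, 51.8]] cup [[769.6, -18.2, 6.2]]
((240.18763732910156, 150.66329956054688), (42.57875442504883, 43.725223541259766), 80.83765411376953)
handle ((330.80426025390625, 248.5406036376953), (39.30653762817383, 6.379594802856445), 24.304548263549805)
{'mtx': array([[369.43969974,   0.        , 277.4226154 ],
       [  0.        , 369.43969974, 205.51938524],
       [  0.        ,   0.        ,   1.        ]]), 'T_tool_cam': array([[-8.44050465e-04, -9.54196286e-01, -2.99180104e-01,
         7.70053557e+01],
       [ 9.99999243e-01, -1.07319727e-03,  6.01614289e-04,
         5.28405402e-01],
       [-8.95137392e-04, -2.99179370e-01,  9.54196470e-01,
        -1.34852715e+02],
       [ 0.00000000e+00,  0.00000000e+00,  0.00000000e+00,
         1.00000000e+00]])}
```

View pics/c0.png

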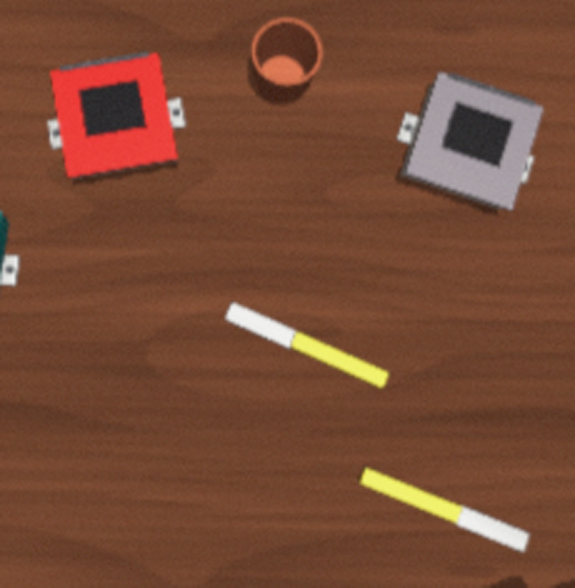

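The crop confirms it: the left tool's blade tip is at crop px (228,311) and its handle end at (387,380). World positions are tip ≈ (496,36) and handle end ≈ (432,-116), so its yaw is ≈ 66° and its origin ≈ (459,-46). I'll turn to that yaw and move there.

Emit:
servo_tool:
  rows:
    - [[0,0,0],-7]
    - [[0,0,0],-7]
    - [[0,0,0],-7]
    - [[0,0,0],-7]
    - [[0,0,0],-7]
  hand: 100
  squeeze: 50

```text
time_s: 0.52
ee_pos: [261.2, -594.8, 249.2]
tcp_rot: [-0.001, 0.87, 0.493, -0.0]
force: [1.0, 0.4, -1.1]
width: 56.6
```

Emit:
servo_tool:
  rows:
    - [[0,0,0],-7]
    - [[40,-3,0],0]
    - [[40,-3,0],0]
    - [[40,-3,0],0]
    - [[40,-3,0],0]

```text
time_s: 0.93
ee_pos: [316.3, -442.4, 249.3]
tcp_rot: [-0.0, 0.84, 0.542, 0.0]
force: [-0.2, 0.4, -0.1]
width: 53.2
```

Emit:
servo_tool:
  rows:
    - [[40,-3,0],0]
    - [[40,-3,0],0]
    - [[40,-3,0],0]
    - [[40,-3,0],0]
    - [[40,-3,0],0]

```text
time_s: 1.35
ee_pos: [384.8, -254.0, 249.6]
tcp_rot: [-0.0, 0.84, 0.542, -0.0]
force: [0.8, 0.2, -0.1]
width: 53.9
```

Emit:
servo_tool:
  rows:
    - [[40,-3,20],0]
    - [[40,-3,20],0]
    - [[40,-3,20],0]
    - [[0,0,0],0]
    - [[0,0,0],0]

```text
time_s: 1.77
ee_pos: [422.9, -148.5, 193.0]
tcp_rot: [-0.001, 0.839, 0.545, -0.001]
force: [0.0, -1.1, -0.6]
width: 53.2
```

```bash
python3 - <<'E'
from h import *
p,d,s=snap('wrist','w0'); print(s['ee_pos'],s['tcp_rot'],s['width'],np.degrees(2*np.arctan2(s['tcp_rot'][2],s['tcp_rot'][1])))
E
```

```text
[ 422.863261   -148.47501328  193.01776941] [-1.19893261e-03  8.38654651e-01  5.44661958e-01 -5.38898306e-04] 53.21580755545805 66.00319639658277
```

View pics/w0.png

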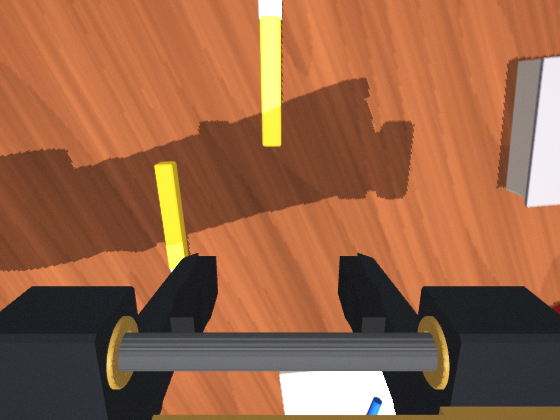

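The view shows the wanted handle lying almost along tool x, from its end at (272,146) to the blade joint at (270,16). The other tool is at the left, at (170,200).

```bash
python3 - <<'E'
from h import *
w=world('wrist','w0',[(272,140),(270,22),(271,80)]);print(w)
d=w[1]-w[0]; a=np.arctan2(d[1],d[0]); print(np.degrees(a))
e=world('wrist','w0',[(272,144)])[0]; t=e[:2]+80*np.array([np.cos(a),np.sin(a)]); print('origin',t)
z=np.load('pics/w0.npz'); y=np.radians(66); D=t-z['ee'][:2]; print('toolx',D@[np.cos(y),np.sin(y)],'tooly',D@[np.sin(y),-np.cos(y)])
E
```

```text
[[ 433.3 -113.3   15.6]
 [ 468.8  -30.9   16.2]
 [ 452.2  -69.5   15.9]]
66.69240257357781
origin [463.55338281 -42.92848609]
toolx 112.97171404213813 tooly -5.75736420370033
```

Emit:
servo_tool:
  rows:
    - [[38,-2,20],-0.7]
    - [[38,-2,30],0]
    - [[37,-2,30],0]
    - [[0,0,30],0]
    - [[0,0,30],0]

```text
time_s: 2.23
ee_pos: [460.8, -55.4, 62.1]
tcp_rot: [0.001, 0.837, 0.548, 0.001]
force: [0.1, -1.2, 0.3]
width: 53.6
```

Emit:
servo_tool:
  rows:
    - [[0,0,10],0]
    - [[0,0,0],0]
    - [[0,0,0],0]

```text
time_s: 2.48
ee_pos: [459.5, -56.8, 53.1]
tcp_rot: [0.0, 0.837, 0.547, -0.0]
force: [0.8, -0.6, 0.5]
width: 53.3
```

```bash
python3 - <<'E'
from h import *
p,d,s=snap('wrist','w1'); print(s['ee_pos'],s['width'],np.degrees(2*np.arctan2(s['tcp_rot'][2],s['tcp_rot'][1])))
E
```

```text
[459.5494141  -56.83164458  53.14769179] 53.31933038574304 66.28301077034952
```

View pics/w1.png

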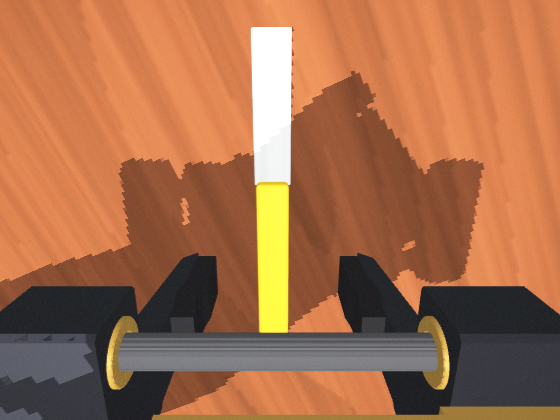

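The wrist view shows the tool in line between the fingers, with the blade tip at (271,28) and the joint at (273,183).

```bash
python3 - <<'E'
from h import *
w=world('wrist','w1',[(271,32),(272,176),(273,190),(273,300)]);print(w)
z=np.load('pics/w1.npz'); y=np.radians(66.3)
for q in w: D=q[:2]-z['ee'][:2]; print('tx',(D@[np.cos(y),np.sin(y)]).round(1),'ty',(D@[np.sin(y),-np.cos(y)]).round(1))
E
```

```text
[[497.7  36.7   9. ]
 [471.6 -22.9   9.3]
 [469.9 -28.1  15.7]
 [445.3 -83.5  15.5]]
tx 101.0 ty -2.7
tx 35.9 ty -2.6
tx 30.5 ty -2.1
tx -30.1 ty -2.3
```

Emit:
servo_tool:
  rows:
    - [[13,-2.4,0],0]
    - [[0,0,15],0]
    - [[0,0,15],0]
    - [[0,0,9],0]
    - [[0,0,0],0]

```text
time_s: 2.95
ee_pos: [462.3, -43.2, 13.5]
tcp_rot: [0.0, 0.837, 0.547, -0.0]
force: [-1.0, -0.7, -0.3]
width: 53.5
```

Emit:
servo_tool:
  rows:
    - [[0,0,0],0]
    - [[0,0,0],0]
    - [[0,0,0],0]
    - [[0,0,0],0]
    - [[0,0,0],0]
  hand: 255
  squeeze: 55

```text
time_s: 3.37
ee_pos: [462.6, -42.7, 14.0]
tcp_rot: [0.0, 0.837, 0.548, 0.0]
force: [0.3, 0.2, -0.9]
width: 22.3
```

Emit:
servo_tool:
  rows:
    - [[0,0,0],0]
    - [[0,0,0],0]
    - [[0,0,0],0]

```text
time_s: 3.62
ee_pos: [462.5, -42.7, 13.8]
tcp_rot: [0.0, 0.837, 0.548, 0.0]
force: [-0.6, 0.0, 4.7]
width: 15.1
```

Emit:
servo_tool:
  rows:
    - [[0,0,-10],0]
    - [[0,0,-20],0]
    - [[0,0,-30],0]
    - [[0,0,-30],7]
    - [[0,0,-20],7]

```text
time_s: 4.03
ee_pos: [462.7, -42.4, 126.1]
tcp_rot: [0.0, 0.898, 0.439, 0.001]
force: [1.2, 0.1, -0.1]
width: 15.5
```

Emit:
servo_tool:
  rows:
    - [[0,0,0],7]
    - [[0,0,0],7]
    - [[0,0,0],7]
    - [[0,0,0],7]
    - [[0,0,0],7]

```text
time_s: 4.45
ee_pos: [462.1, -42.4, 124.1]
tcp_rot: [-0.0, 0.989, 0.148, 0.0]
force: [-0.1, 0.6, -0.8]
width: 15.6
```

Emit:
servo_tool:
  rows:
    - [[0,0,0],7]
    - [[0,0,0],1]
    - [[0,-30,0],0]
    - [[0,-30,0],0]
    - [[0,-30,0],0]

```text
time_s: 4.87
ee_pos: [447.2, 47.0, 123.9]
tcp_rot: [-0.0, 0.997, 0.083, 0.0]
force: [0.9, -0.6, -0.1]
width: 15.7
```

Emit:
servo_tool:
  rows:
    - [[10,-30,0],0]
    - [[10,-30,0],0]
    - [[0,0,0],0]
    - [[0,0,0],0]

```text
time_s: 5.2
ee_pos: [457.4, 110.8, 123.8]
tcp_rot: [-0.0, 0.996, 0.085, 0.0]
force: [-0.2, -0.9, -0.1]
width: 15.6
```

```bash
python3 - <<'E'
from h import *
p,d,s=snap('wrist','w2'); print(s['ee_pos'],s['width'],np.degrees(2*np.arctan2(s['tcp_rot'][2],s['tcp_rot'][1])))
E
```

```text
[457.43424391 110.75532314 123.82508768] 15.635353988809296 9.800661979060989
```

View pics/w2.png

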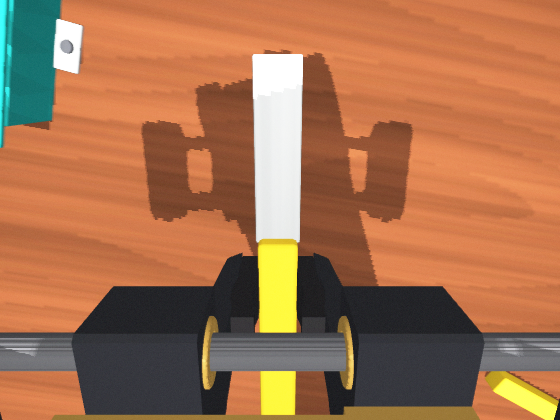

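The tool is held straight, with its tip at (277,55). The turquoise box is at the upper left and the red box is still out of view. I'll get the red cover's pose from a plane fit of the top-camera depth, plus the tip offset from this view.

```bash
python3 - <<'E'
from h import *
print('tip,blade,blade',world('wrist','w2',[(277,60),(277,130),(277,225),(258,130),(297,130)]))
z=np.load('pics/t0.npz'); p=z['p'].astype(int); c=manip.calibration('top'); K=np.array(c['mtx'])
R=cv2.Rodrigues(np.array(c['rvec'],float))[0]; t=np.array(c['tvec']).ravel()
m=(p[...,0]>150)&(p[...,1]<90)&(p[...,2]<90); m[:,:205]=0;m[:,275:]=0;m[:120]=0;m[185:]=0
v,u=np.nonzero(m); d=z['d'][v,u]; P=(R.T@((np.linalg.inv(K)@np.c_[u,v,np.ones(len(u))].T)*d-t[:,None])).T
P=P[(P[:,2]>35)&(P[:,2]<75)]
A=np.c_[P[:,:2],np.ones(len(P))]; k=np.linalg.lstsq(A,P[:,2],rcond=None)[0]; print('plane',k)
(cx,cy),(w,h),a=cv2.minAreaRect(P[:,:2].astype(np.float32)); print(cx,cy,w,h,a)
print(cv2.boxPoints(((cx,cy),(w,h),a)), (k[0]*cx+k[1]*cy+k[2]), np.percentile(P[:,2],[2,50,98]))
E
```

```text
tip,blade,blade [[543.5 125.  118.7]
 [519.5 120.9 119.1]
 [482.5 114.5 119.5]
 [518.3 127.8 119. ]
 [520.7 113.5 119.1]]
plane [-9.35083967e-03 -1.27299220e-03  5.73185169e+01]
689.2012329101562 157.273681640625 112.703125 109.99386596679688 10.913386344909668
[[623.45654 200.60722]
 [644.2811   92.60264]
 [754.9459  113.94014]
 [734.12134 221.94473]] 50.67369845028017 [46.90966663 50.66219488 54.42764041]
```

Emit:
servo_tool:
  rows:
    - [[12,-2,20],-0.5]
    - [[12,-2,20],0]
    - [[12,0,20],0]
    - [[12,0,19],0]
    - [[12,0,0],0]

```text
time_s: 5.67
ee_pos: [514.0, 120.3, 41.3]
tcp_rot: [0.001, 0.996, 0.086, -0.003]
force: [-0.7, -0.4, -0.7]
width: 15.6
```

Emit:
servo_tool:
  rows:
    - [[10,0,0],0]
    - [[0,0,0],0]
    - [[0,0,0],0]

```text
time_s: 5.92
ee_pos: [525.7, 123.0, 44.5]
tcp_rot: [0.0, 0.996, 0.086, -0.0]
force: [0.6, 0.2, -0.9]
width: 15.4
```

```bash
python3 - <<'E'
from h import *
p,d,s=snap('side','s1'); print(s['ee_pos'],s['force'],np.degrees(2*np.arctan2(s['tcp_rot'][2],s['tcp_rot'][1])))
cv2.imwrite('pics/s1c.png',cv2.resize(cv2.imread('pics/s1.png')[180:340,140:350],None,fx=3.5,fy=3.5,interpolation=cv2.INTER_CUBIC))
e=s['ee_pos'];y=np.radians(10.3);D=e[:2]-[695,158.4];print('box TCP',D@[np.cos(y),np.sin(y)],D@[-np.sin(y),np.cos(y)])
E
```

```text
[525.72849276 123.02357335  44.47977757] [ 0.56949183  0.20672406 -0.86144382] 9.844559558968541
box TCP -172.86908676595394 -4.540216427917187
```

View pics/s1c.png

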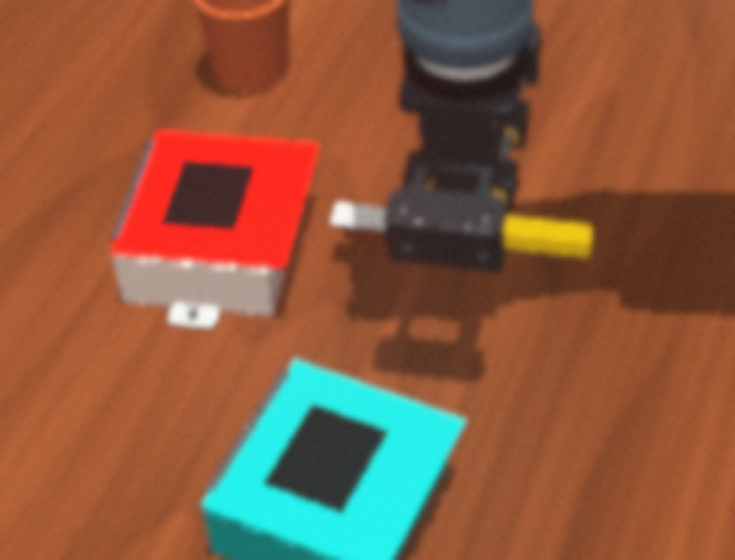

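The blade tip at crop px (333,213) is just short of the red lip's edge at (300,210), level and in line with it. I'll insert it slowly and watch the force.

Emit:
servo_tool:
  rows:
    - [[8,0,0],0.4]
    - [[8,0,0],0]
    - [[8,0,0],0]
    - [[8,0,0],0]
    - [[6,0,0],0]

```text
time_s: 6.38
ee_pos: [564.7, 131.2, 44.7]
tcp_rot: [-0.0, 0.997, 0.083, 0.0]
force: [0.0, 0.5, -0.3]
width: 15.3
```

Emit:
servo_tool:
  rows:
    - [[6,0,0],0]
    - [[6,0,0],0]
    - [[0,0,0],0]

```text
time_s: 6.63
ee_pos: [576.5, 133.2, 44.6]
tcp_rot: [-0.0, 0.997, 0.083, 0.001]
force: [0.5, 0.6, -0.5]
width: 15.5
```

Emit:
servo_tool:
  rows:
    - [[8,0,0],0]
    - [[8,0,0],0]
    - [[5,0,0],0]
    - [[0,0,0],0]
    - [[0,0,0],0]

```text
time_s: 7.05
ee_pos: [596.0, 136.4, 44.4]
tcp_rot: [-0.0, 0.997, 0.083, 0.0]
force: [0.1, -0.2, -1.1]
width: 15.4
```

Emit:
servo_tool:
  rows:
    - [[0,0,-4],0]
    - [[0,0,-4],0]
    - [[0,0,-4],0]
    - [[0,0,-4],0]
    - [[0,0,-4],0]

```text
time_s: 7.47
ee_pos: [595.7, 136.3, 65.0]
tcp_rot: [-0.0, 0.997, 0.083, 0.0]
force: [0.9, -0.4, -2.7]
width: 15.3
```

```bash
python3 - <<'E'
from h import *
p,d,s=snap('side','s2'); print(s['ee_pos'],s['force'],s['moment'],s['width'])
cv2.imwrite('pics/s2c.png',cv2.resize(cv2.imread('pics/s2.png')[180:340,140:350],None,fx=3.5,fy=3.5,interpolation=cv2.INTER_CUBIC))
E
```

```text
[595.7492487  136.3370843   65.00599089] [ 0.89802027 -0.41100013 -2.70232258] [ 0.02880224  0.04678241 -0.03065888] 15.315541270902916
```

View pics/s2c.png

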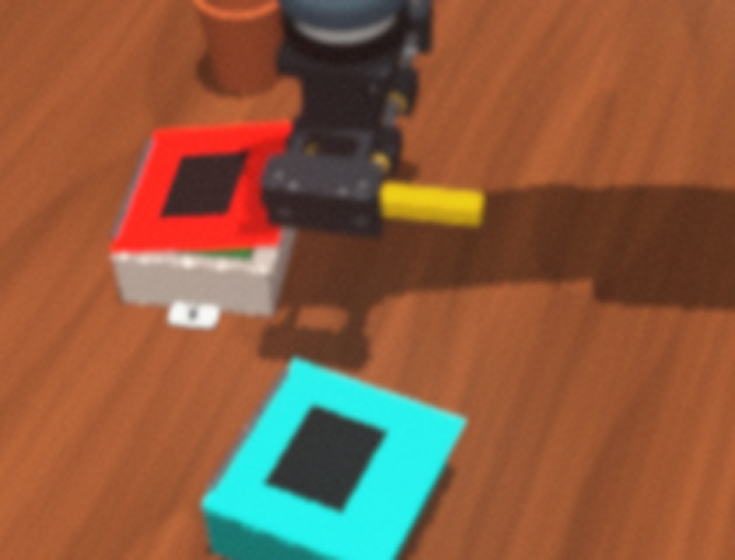

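The cover is lifting: a green gap shows at (235,253) and the load is about 2 N. I'll keep raising.

Emit:
servo_tool:
  rows:
    - [[0,0,-6],0]
    - [[0,0,-6],0]
    - [[0,0,-6],0]
    - [[0,0,-6],0]
    - [[0,0,-6],0]

```text
time_s: 7.93
ee_pos: [595.8, 136.4, 95.2]
tcp_rot: [0.0, 0.997, 0.083, -0.0]
force: [-0.5, 0.2, -2.5]
width: 15.3
```

Emit:
servo_tool:
  rows:
    - [[1,0,-6],0]
    - [[1,0,-6],0]
    - [[1,0,-6],0]
    - [[1,0,-6],0]
    - [[1,0,-6],0]

```text
time_s: 8.35
ee_pos: [600.9, 137.2, 125.2]
tcp_rot: [0.0, 0.997, 0.083, 0.0]
force: [-0.9, -0.4, -0.9]
width: 15.2
```

```bash
python3 - <<'E'
from h import *
p,d,s=snap('side','s3'); print(s['ee_pos'],s['force'],s['moment'],s['width'])
cv2.imwrite('pics/s3c.png',cv2.resize(cv2.imread('pics/s3.png')[150:310,140:350],None,fx=3.5,fy=3.5,interpolation=cv2.INTER_CUBIC))
E
```

```text
[600.88360338 137.18882063 125.16794619] [-0.94447677 -0.37488048 -0.89513855] [-0.03749098  0.22805206 -0.02528054] 15.19790984654936
```

View pics/s3c.png

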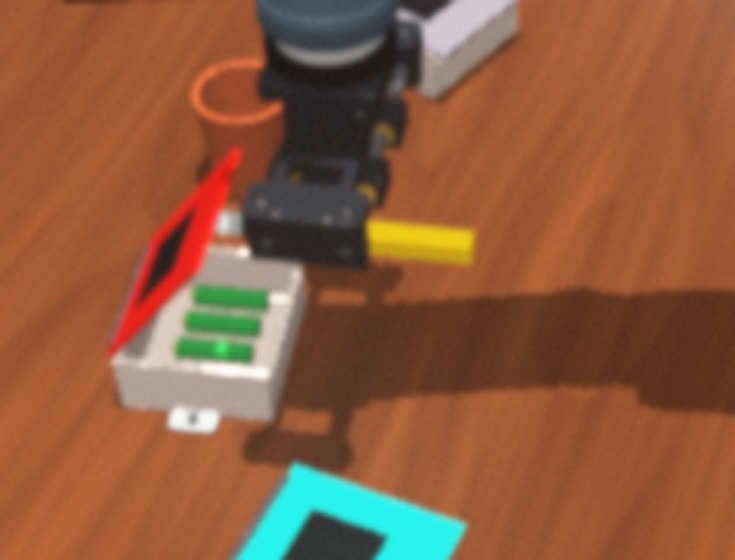

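The cover stands at roughly 0.9 rad, resting on the blade. I'll push a little further for margin, then ease down and back out.

Emit:
servo_tool:
  rows:
    - [[4,0,0],0]
    - [[4,0,0],0]
    - [[4,0,0],0]
    - [[0,0,0],0]
    - [[-2,0,2],0]

```text
time_s: 8.82
ee_pos: [611.7, 139.1, 122.6]
tcp_rot: [-0.0, 0.997, 0.083, 0.001]
force: [0.7, 0.4, -1.2]
width: 15.5
```

Emit:
servo_tool:
  rows:
    - [[-8,0,4],0]
    - [[-12,0,4],0]
    - [[-20,0,0],0]
    - [[-25,0,0],0]
    - [[-25,0,0],0]

```text
time_s: 9.23
ee_pos: [520.3, 123.7, 114.1]
tcp_rot: [-0.0, 0.997, 0.083, -0.0]
force: [0.0, 0.6, -0.4]
width: 15.1
```

Emit:
servo_tool:
  rows:
    - [[-25,0,0],0]
    - [[0,20,0],0]
    - [[0,30,0],0]
    - [[0,30,0],0]
    - [[0,30,0],0]

```text
time_s: 9.65
ee_pos: [514.7, 10.4, 114.5]
tcp_rot: [0.0, 0.997, 0.083, 0.0]
force: [-0.3, -1.0, -0.4]
width: 15.4
```

```bash
python3 - <<'E'
from h import *
s=manip.sense(); print(s['ee_pos'],s['force'])
snap('side','s4'); snap('top','t4'); snap('wrist','w4')
w=world('wrist','w4',[(277,60),(277,130),(277,225),(277,255)]);print(w)
a=cv2.imread('pics/s4.png')[100:340,130:400];b=cv2.imread('pics/t4.png')[100:340,180:450]
cv2.imwrite('pics/st4.png',cv2.resize(np.hstack([a,b]),(800,356)))
E
```

```text
[514.72296769  10.36983521 114.47025905] [-0.33678602 -1.03884476 -0.4221033 ]
[[601.4  18.3 109.2]
 [577.4  14.5 109.6]
 [540.1   8.6 109.3]
 [530.3   7.  116.3]]
```

View pics/st4.png

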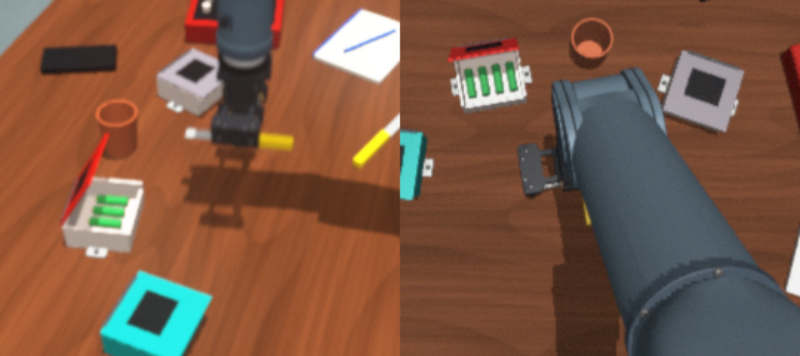

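The cover stays open at about 1 rad and the cup and grey box are undisturbed. The tool is clear of the boxes, so I'll lower it here.

Emit:
servo_tool:
  rows:
    - [[-20,0,10],0]
    - [[-20,0,20],0]
    - [[-5,0,20],0]
    - [[0,0,20],0]
    - [[0,0,15],0]

```text
time_s: 10.22
ee_pos: [469.5, 5.2, 28.3]
tcp_rot: [-0.0, 0.996, 0.084, -0.001]
force: [0.5, -0.6, -0.4]
width: 15.4
```

Emit:
servo_tool:
  rows:
    - [[0,0,6],0]
    - [[0,0,3],0]
    - [[0,0,2],0]
    - [[0,0,0],0]
    - [[0,0,0],0]

```text
time_s: 10.63
ee_pos: [471.5, 4.1, 19.1]
tcp_rot: [-0.0, 0.997, 0.083, 0.001]
force: [-1.0, 0.1, -1.0]
width: 15.3
```

Emit:
servo_tool:
  rows:
    - [[0,0,2],0]
    - [[0,0,2],0]
    - [[0,0,0.8],0]
    - [[0,0,0],0]
    - [[0,0,0],0]

```text
time_s: 11.05
ee_pos: [471.1, 3.9, 13.8]
tcp_rot: [0.0, 0.997, 0.083, 0.0]
force: [-0.0, -0.8, 0.6]
width: 15.4
```

Emit:
servo_tool:
  rows:
    - [[0,0,0],0]
    - [[0,0,0],0]
    - [[0,0,0],0]
    - [[0,0,0],0]
    - [[0,0,0],0]
  hand: 130

```text
time_s: 11.47
ee_pos: [471.0, 3.9, 13.7]
tcp_rot: [-0.0, 0.997, 0.083, -0.0]
force: [0.2, 0.2, 0.3]
width: 43.1
```

Emit:
servo_tool:
  rows:
    - [[0,0,-5],0]
    - [[0,0,-20],0]
    - [[0,0,-30],0]
    - [[0,0,-30],0]
    - [[0,0,-30],0]

```text
time_s: 11.88
ee_pos: [470.5, 3.9, 130.2]
tcp_rot: [-0.0, 0.997, 0.083, -0.0]
force: [0.9, 0.8, 0.0]
width: 43.3
```

Emit:
servo_tool:
  rows:
    - [[0,0,-20],0]
    - [[0,0,0],0]
    - [[0,0,0],0]
    - [[0,0,0],0]
    - [[0,0,0],0]

```text
time_s: 12.3
ee_pos: [470.0, 3.9, 147.6]
tcp_rot: [-0.0, 0.997, 0.083, -0.001]
force: [0.3, 1.0, -0.4]
width: 43.1
```

```bash
python3 - <<'E'
from h import *
s=manip.sense(); print(s['ee_pos'],s['width'])
snap('side','s5'); snap('wrist','w5')
a=cv2.imread('pics/s5.png')[60:340,130:430];b=cv2.imread('pics/w5.png')
cv2.imwrite('pics/sw5.png',np.hstack([cv2.resize(a,(400,373)),cv2.resize(b,(400,300))[:,:].copy() if 0 else cv2.resize(b,(400,373))]))
print(world('wrist','w5',[(277,200),(277,250),(277,150)]))
# cover angle from side depth: red pixels
z=np.load('pics/s5.npz'); p=z['p'].astype(int); m=(p[...,0]>120)&(p[...,1]<70)&(p[...,2]<70); m[:140]=0;m[330:]=0;m[:,:150]=0;m[:,260:]=0
v,u=np.nonzero(m); P=world('side','s5',list(zip(u,v))); y=np.radians(10.3); D=P[:,:2]-[695,158.4]; x=D@[np.cos(y),np.sin(y)]
ok=(abs(x)<70)&(P[:,2]>50)&(P[:,2]<170); k=np.polyfit(P[ok,2],x[ok],1); print(ok.sum(),'theta',np.arctan2(1,-k[0]),P[ok,2].max())
E
```

```text
[470.0437402    3.85316387 147.64645187] 43.110698673230715
[[467.8   3.   15.6]
 [427.2  -3.7  15.5]
 [504.    9.1   9.5]]
498 theta 1.2683721840382292 143.4
```

View pics/sw5.png

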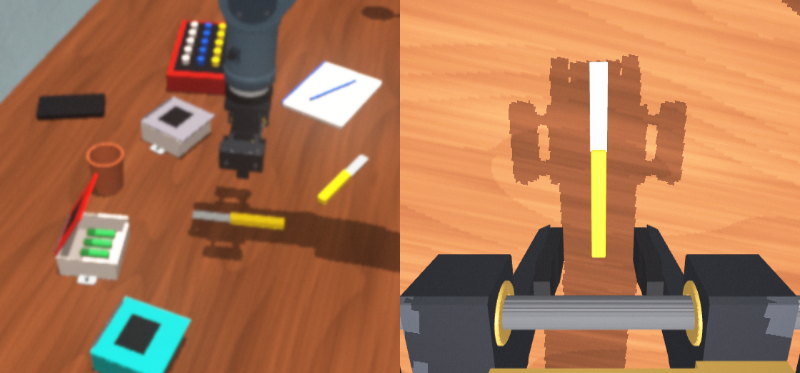

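The tool lies flat on the desk, clear of the boxes (handle top at 15.6 mm). The cover's lip is at z ≈ 143 mm, so it is open by about 1.05 rad. The grey cover is shut and the cup is in place.

```bash
python3 -c "
from workcell import manip; print(manip.job_done())"
```

```text
the job is handed in; nothing more can be done
None
```

The job is done and handed in at about 12.5 s of the 48 s allowed. I gripped the left-most yellow pry tool and slid its blade about 40 mm into the slot under the red lip. I raised the cover with about 2 N on the tool, backed out, and laid the tool flat about 80 mm in front of the boxes.

**Cover angle:** two estimates disagree, but both are above the 0.75 rad needed. The lip height of about 143 mm gives 1.05 rad, which fits where the blade stopped. A rough plane fit on the side view gave 1.27 rad, which I trust less because it mixes the cover's edge and faces.

**Other checks:** in the last pictures the tool lies flat on the desk (handle top 15.6 mm) and touches nothing. The grey cover looks shut and the cup looks unmoved. I saw no gripper contact with either box in the pictures, but I had no separate contact reading for it. The hand-in reported no verdict.

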